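# Pour pearls from the scoop and keep it raised

### The job

Draw the steel scoop up out of its wooden holder without spilling, carry it to the round wooden bowl and tip its spout down over the bowl so that all four pearls roll in. Drop no pearl on the bench, and leave the bowl and the other things where they are. Finish while still holding the scoop, motionless and raised over the bowl, clear of it, spout down at about 45 degrees.

Things in the scene. Friction and masses are not known exactly. Their poses are not given: they have to be found in the camera images.
- scoop: Dark steel scoop (0.12 kg) holding four pearls. Origin: centre of underside, z up as it stands. Pan x -55 to +40, 80 wide (y), walls 38 high, 3 thick. Its floor rises 9 degrees to the open lipless spout at -x, so the pearls lie in a row at the back wall until the spout is tipped down over 9 degrees. Sizes in mm.
- scoop_grip (a point): Point in the scoop's grip, at (+55, 0, +66) in its frame. The grip is a pale wooden upright block at the back: 14 thick (y), x +38 to +72, z 26 to 86. Take it from above, fingers closing along the scoop's y; 40 N holds it well. Axes as the scoop's.
- scoop_spout (a point): Middle of the pouring edge of the scoop, at (-55, 0, +20) in its frame, axes as the scoop's. Tipped slowly, the pearls roll out slowly.
- scoop_pan (a point): a point amid the scoop's pan, at (-5, 0, +22) in the scoop's frame
- dock: Fixed plywood holder, an open pocket in which the scoop stands with 3 to 4 mm of play: foot 125 x 112, walls reach 36 above the bench, floor 14 above it. The scoop comes out straight up by 25. Origin on the bench under the scoop's origin, axes as the standing scoop's (spout -x, roughly to the robot). Left or right.
- bowl: Loose round dark wooden bowl, rim outer diameter 160, height 60, wall 5, origin at the centre of its underside. Empty at the start; on the other side from the holder.
- bowl_rim (a point): centre of the bowl's mouth, 60 above the bench
- pearl0_center (a point): centre of one of the four pearls, 18 diameter balls of 10 g, lying in the scoop at the start
- pearl1_center (a point): centre of one of the four pearls, 18 diameter balls of 10 g, lying in the scoop at the start
- pearl2_center (a point): centre of one of the four pearls, 18 diameter balls of 10 g, lying in the scoop at the start
- pearl3_center (a point): centre of one of the four pearls, 18 diameter balls of 10 g, lying in the scoop at the start
- spool: bystander: small black plastic spool standing upright, 84 diameter, 68 tall; origin under its centre
- pen: bystander: white glue pen lying flat, about 120 long, 16 thick; origin under its centre
- jar: bystander: small glass jar, 52 diameter, 70 tall; origin under its centre
- dish: bystander: rectangular open wooden dish, 110 x 90 x 25 (empty; not the bowl); origin under its centre
- lighter: bystander: small clear lighter lying flat, 85 x 24 x 12; origin under its centre
- pliers: bystander: steel pliers lying flat, 120 long; origin under its centre
Not all that is in view belongs to the job. What is shaped like the dock but black or purple is not meant. Of the things shaped like the scoop, the steel one is meant.

How it is judged:
On the way, in this order (a step that is already met when the one before it is completed fails the run):
1. the scoop is drawn up out of its holder in the gripper, with all four pearls in it (height (world z) of scoop_pan above 0.08 m and contact force between the fingers and scoop above 1 N and contact force between scoop and dock below 0.05 N and distance between each of pearl0_center, pearl1_center, pearl2_center, pearl3_center and scoop_pan below 0.055 m), for 0.2 s.
2. all four pearls are in the bowl, the scoop still held above it (horizontal distance between each of pearl0_center, pearl1_center, pearl2_center, pearl3_center and bowl_rim below 0.076 m and height (world z) of each of pearl0_center, pearl1_center, pearl2_center, pearl3_center below 0.058 m and contact force between the fingers and scoop above 1 N and height (world z) of scoop_spout above 0.03 m), for 0.2 s.
At the end, for the whole second after the job is handed in: All four pearls in the bowl (within 76 mm of its axis, below 58 mm), bowl upright. Fingers hold the scoop still, touching neither bowl nor holder, spout within 90 mm sideways of the bowl centre, over 63 mm above the bench, tipped spout-down 34 to 64 degrees (horizontal distance between each of pearl0_center, pearl1_center, pearl2_center, pearl3_center and bowl_rim below 0.076 m and height (world z) of each of pearl0_center, pearl1_center, pearl2_center, pearl3_center below 0.058 m and contact force between the fingers and scoop above 1 N and height (world z) of scoop_spout above 0.063 m and horizontal distance between scoop_spout and bowl_rim below 0.09 m and angle between scoop's own x axis and vertical between 0.45 and 0.99 rad and linear speed of scoop below 0.03 m/s and angular speed of scoop below 0.2 rad/s and contact force between scoop and bowl below 0.05 N and contact force between scoop and dock below 0.05 N and angle between bowl's own z axis and vertical below 0.1 rad); the arm keeps its last pose, push and grip.
It fails at once if a pearl drops on the bench ((height (world z) of pearl0_center below 0.016 m and horizontal distance between pearl0_center and bowl_rim above 0.082 m) or (height (world z) of pearl1_center below 0.016 m and horizontal distance between pearl1_center and bowl_rim above 0.082 m) or (height (world z) of pearl2_center below 0.016 m and horizontal distance between pearl2_center and bowl_rim above 0.082 m) or (height (world z) of pearl3_center below 0.016 m and horizontal distance between pearl3_center and bowl_rim above 0.082 m)).
It fails at once if the bowl is pushed more than 30 mm (distance of bowl from where it was at the start of the episode above 0.03 m).
It fails at once if another thing is moved more than 25 mm (distance of any of spool, pen, jar, dish, lighter, pliers from where it was at the start of the episode above 0.025 m).
It also fails if it takes over 56 s, if anything falls off the work surface, if the arm or the gripper's body presses on something with over 40 N, if the wrist force passes 120 N, or if a joint passes its speed limit or range.

### The arm

A 7-joint arm with a two-finger parallel gripper is mounted at the origin on the work surface. World frame = base frame: x ahead of the robot, y to its left, z up, the work surface at z = 0. Lengths are in m, angles in rad, forces in N, time in s.
With the tool pointing down it reaches from about 0.4 to 0.875 m from the base axis. Payload 6.5 kg.
Tool frame: the origin (TCP) lies midway between the tips of the shut fingers; the grasp point (between the pads) lies 19 mm behind it (hold_point_z is the distance from the TCP to the grasp point, in m); z points along the fingers, y is the line along which they close (so a half turn about z gives the same grasp; the last joint's range is limited). The gripper opens to 85 mm and grips with 20 to 120 N. Pads are 22 mm wide; open, the fingers measure 114 mm over their backs; the gripper's body (76 mm by 85 mm) begins 54 mm behind the grasp point. The pads swing forward as they close: fully open they stand 13 mm farther back than shut.
Start: joints at [1.223, 0.536, -0.004, 1.538, 0.003, 1.067, -0.071], TCP at [0.181, -0.624, 0.205] pointing down, gripper open.
Joint ranges: [-2.7, 2.7], [-0.37, 2.16], [-1.27, 1.26], [0.24, 2.4], [-1.31, 4.45], [0.19, 1.91], [-2.76, 2.76]. Speed limits (rad/s): [2.39, 2.39, 3.14, 3.14, 3.14, 3.14, 3.14].

### API

Orientations are given as a 3x3 rotation matrix whose columns are the frame's x, y, z axes.
In Python, from workcell import * gives the robot as it stands.
- The arm moves only by the shell command python3 -m jog 'ROWS' [OPENING] [FORCE]. ROWS is JSON, a list of rows, each an object with "offset": the shift along the tool's x, y, z each as a share of 0.15 m, from -1 to 1, a list of three; "delta_rot": the turn, a rotation vector about the tool's x, y, z each as a share of 180 degrees, from -1 to 1, a list of three. In form: [{"offset": [x, y, z], "delta_rot": [wx, wy, wz]}, ...]. A call has 1 to 20 rows; each row is the pose to reach, as a shift and turn from the pose commanded when the call began, along the tool's axes at that moment, turning the shorter way round; what a row does not reach only later rows make up. A row lasts 1/12 s, in which the tool goes at most 41.7 mm and 7.16 degrees, less where a joint would pass 70% of its speed; a pose out of reach is approached as far as the arm can. A call with a number of a shift or a turn outside -1 to 1 is refused whole. A call with a gripper value outside its range is refused whole. OPENING is the opening, from -1 (shut) to 1 (fully open), set as the call begins (- or left out, the last holds). The fingers move at their own pace and stop on an object; FORCE is the grip in N (left out, the last holds). Time passes only in rows, so rows that repeat a pose let the fingers close. It gives the time, the measured TCP pose, the force, the opening and the grip force at its end, in the units of the state.
- state(): the state, without advancing time (a new reading comes with each control period).
- snapshot(name): name is "side" or "top" or "wrist"; returns (picture, depth): 400x640x3 uint8, red, green, blue; 400x640 float32, m along the optical axis (not along the pixel's ray), 0 where there is no reading.
- camera_model(name): a dict with "fx", "fy", "cx", "cy" (pixels), "k1" (the pictures are not rectified: a ray, as slopes to the right and down, at radius r is drawn at 1 + k1 r^2 times it, then the intrinsics apply), "pose" (4x4, takes a point from camera to world coordinates); the wrist camera has in their place "mount" (4x4, takes a point from camera to tool coordinates, whose origin is the TCP and whose axes are the flange's). Camera axes: x right, y up, looking along -z (the intrinsics and any distortion apply to the point x, -y, -z); pixel columns grow to the right and rows downward; lengths in m; the calibration is good to about 2 mm. A picture is of the moment at which its call begins: read the wrist's pose just before it. camera_model takes no time and is no camera call.
- close_job(): hands the job in; it is judged then, once.
The state is a dict: "time_s": time; "q": joint angles; "dq": joint speeds; "effort": joint torques, N m; "ee_pos": TCP position; "eef_rot": TCP orientation; "ft_force": force on the tool from outside, world axes, zero at the start; "wrist_torque": the same for the moment, N m; "width": finger opening in m; "grip_force": force on a finger pad.
Only numpy, scipy, OpenCV 4.12 (cv2) and the standard library are available. Lean on these libraries where they do the work, as an engineer would, in place of code of your own. Each camera call takes 0.05 s, during which the arm holds its last target. There are 200 camera calls.

## Working session

There is one attempt and no reset: what is moved stays moved. The work goes in short steps, Python scripts to look and compute and a shell command to move; the robot and the scene stay as the last step left them, time stands still between calls to the robot, and variables do not carry over. Pictures are saved under pics/ and viewed, at most 10 in all, crops included, and the job is handed in when it is done.

```bash
ls; mkdir -p pics; cat > h.py <<'E'
import numpy as np, cv2
from workcell import *
def cast(name,u,v,z=None,depth=None,st=None):
    c=camera_model(name)
    xd,yd=(u-c['cx'])/c['fx'],(v-c['cy'])/c['fy']
    x,y=xd,yd
    for _ in range(20):
        s=1+c['k1']*(x*x+y*y); x,y=xd/s,yd/s
    d=np.array([x,-y,-1.0])
    if 'pose' in c: P=np.array(c['pose'])
    else:
        st=st or state(); T=np.eye(4); T[:3,:3]=np.array(st['eef_rot']); T[:3,3]=st['ee_pos']
        P=T@np.array(c['mount'])
    w=P[:3,:3]@d; o=P[:3,3]
    t=depth if depth is not None else (z-o[2])/w[2]
    return o+t*w
def shot(name,fn):
    im,d=snapshot(name); cv2.imwrite('pics/'+fn,im[:,:,::-1]); np.save('pics/'+fn[:-4]+'.npy',d); return im,d
E
python3 - <<'E'
from h import *
for n in('top','side'): 
    shot(n,n+'1.png'); c=camera_model(n); print(n,c)
print(camera_model('wrist'),state())
E
```

```text
pics
top {'fx': 477.52624786435837, 'fy': 477.52624786435837, 'cx': 307.8652086911202, 'cy': 195.09559272553543, 'k1': -0.03133508616027815, 'pose': array([[-0.02566856,  0.99593936, -0.08628972,  0.38047903],
       [-0.99942975, -0.02746093, -0.01964888,  0.12283835],
       [-0.02193869,  0.08573615,  0.99607631,  1.36656761],
       [ 0.        ,  0.        ,  0.        ,  1.        ]])}
side {'fx': 394.30000406777197, 'fy': 394.30000406777197, 'cx': 311.47886393085525, 'cy': 195.97248487217348, 'k1': -0.09708456686084983, 'pose': array([[-0.89906503,  0.30658144, -0.31255382,  0.11815853],
       [-0.43781298, -0.63179605,  0.63965111,  0.87839642],
       [-0.00136511,  0.71192807,  0.70225107,  0.89372892],
       [ 0.        ,  0.        ,  0.        ,  1.        ]])}
{'fx': 349.6409686898941, 'fy': 349.6409686898941, 'cx': 316.77715808128, 'cy': 199.43759404879242, 'k1': -0.012207140171875411, 'mount': array([[ 4.62356545e-04,  9.52119884e-01,  3.05724570e-01,
         7.73531069e-02],
       [ 9.99999245e-01, -9.21504084e-05, -1.22534463e-03,
        -6.49369084e-04],
     
[... 276 characters left out ...]
7 , -0.07122267]), 'dq': array([-0.00062219, -0.00134838,  0.00116018, -0.00169934,  0.00043475,
        0.00018098,  0.00140624]), 'effort': array([ 3.07625211e-03, -5.84564388e+01,  1.05241410e+00, -2.59776521e+01,
        1.27515185e-02,  4.65488731e-03, -3.49424920e-05]), 'ee_pos': array([ 0.18054696, -0.62379384,  0.20390993]), 'eef_rot': array([[ 9.60549438e-01,  2.78108743e-01, -5.51684480e-04],
       [ 2.78109261e-01, -9.60548352e-01,  1.44982742e-03],
       [-1.26709937e-04, -1.54605948e-03, -9.99998797e-01]]), 'ft_force': array([-0.14620901,  0.00329549,  0.32460512]), 'wrist_torque': array([-0.03723509, -0.00122405, -0.00064698]), 'grip_force': 0.0, 'width': 0.08535491147852836}
```

View pics/top1.png

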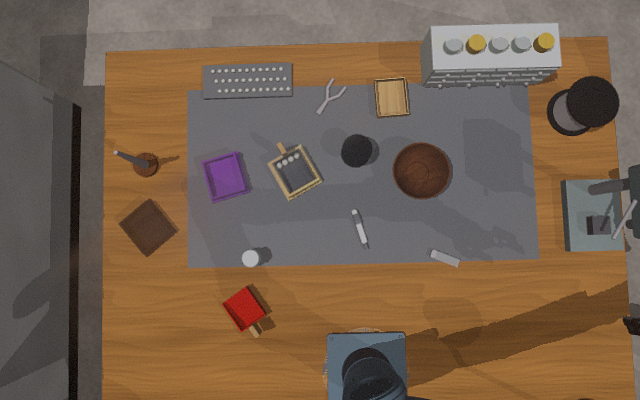

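View pics/side1.png

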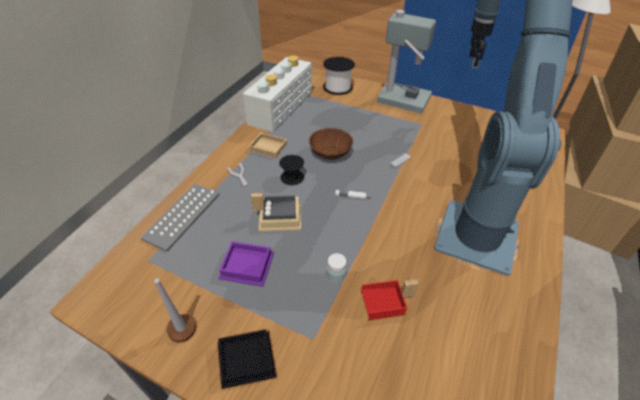

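The top view shows three things that could be the scoop or its holder. The steel scoop with pearls is in the plywood dock at (293,170). The others are a red scoop at (245,308), a purple dock at (225,177) and a black dock at (148,227). The bowl is at (422,170), and the spool at (357,150) stands between it and the dock. I choose (293,170), grip at (282,148), and check it in a close crop.

```bash
python3 - <<'E'
from h import *
im=cv2.imread('pics/top1.png'); d=np.load('pics/top1.npy')
cv2.imwrite('pics/c1.png',cv2.resize(im[130:210,255:345],None,fx=7,fy=7,interpolation=cv2.INTER_CUBIC))
# bowl
hsv=cv2.cvtColor(im,cv2.COLOR_BGR2HSV)
roi=np.zeros(im.shape[:2],np.uint8); roi[135:205,385:460]=1
m=((hsv[:,:,0]<15)&(hsv[:,:,1]>90)).astype(np.uint8)*roi
k=max(cv2.findContours(m,0,2)[0],key=cv2.contourArea)
(u,v),r=cv2.minEnclosingCircle(cv2.convexHull(k)); e=cv2.fitEllipse(k); print('bowl',u,v,r,e)
print(cast('top',*e[0],z=.06), np.linalg.norm(cast('top',u+r,v,z=.06)-cast('top',u-r,v,z=.06)))
h=np.array([[cast('top',u,v,depth=d[v,u])[2] for u in range(255,345,3)] for v in range(130,210,3)])
np.set_printoptions(linewidth=250); print((h*1000).astype(int))
E
```

```text
bowl 421.0827331542969 169.98741149902344 28.719276428222656 ((421.0047607421875, 170.30648803710938), (55.250736236572266, 56.61252212524414), 109.72254943847656)
[ 0.55348661 -0.16422655  0.06      ] 0.15775306540106096
[[   1   -1    2   -4    1    1    8    2   -4    0    0    5   -1    1    0   -2    0   -2    7    3   -1   -3    3    3    0    1    0    3    2    1]
 [  -1   -1    4   -3    0   -2    1    3   -4   -3    2    0    4    2   -1    0   -4    0   -2    0    4    4   -1    2    2   -1    3    1    3   -3]
 [  -1   -2    1    2    0    0    4    4    2    1    3   -1    0    6    0   -3    0    2   -3    1   -2    0    3    7   -2   -2    0    4    0    0]
 [   0   -1    2    1    1    3    1   -5    0    0    0    0    7    0    0    0    3    1    0   -4    5    2    0   -1   -1   -1    0    1    0    1]
 [   0    0    0    0    0    0   -1   -4   96    2    2    0   -1    0    2   -2    2   -3    1   -3    0    3    1    1    5    1   -3    2    0    0]
 [  -2    0    4    2    0    2    3  100  102    4    0    0   -1    2    2   10    3   -3   -3    2    0    0  
[... 2553 characters left out ...]
0    6    3    5    1   -4    4   -1    0   -1    0    2   -2   -3    4    2    2    4]
 [   2    1    3   -1    0    3    6   -2    0    0    4   10    8   -4   -1    1   -4   -1    0    3   -1   -1   -1    0    0    0    1   -3    2    1]
 [  -1    0    3   -2    2    3    4   -2    2    3   -3    0   -3    0    4    0    3    0    0    5    2    3    0    0   -1    0   -2    1    0   -2]
 [   3    5    2    0    3    5   -2   -1   -1    4    0    0   -2   -3   -4    6   -1    0   -2    3    3    0    1   -3    2    5    8    2   -3   -3]
 [   5    2    5    9   -3   -1   -1    0    3    0   -1    3    1    6    1   -2    6    0    1    0   -6    2    3   -4   -5    1    0   -1    0   -3]]
```

View pics/c1.png

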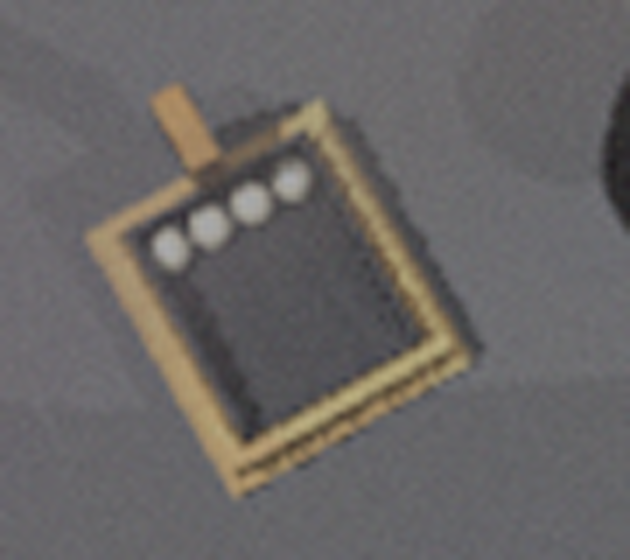

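The crop shows the steel scoop in the pale plywood dock, with four pearls along the back wall and the wooden grip at crop (180,130), so the choice is right. The dock corners are at crop (90,238), (318,100), (470,355) and (237,490).

```bash
python3 - <<'E'
from h import *
P=lambda a,b,z:cast('top',255+(a-3)/7,130+(b-3)/7,z=z)
c=[P(a,b,.036) for a,b in((90,238),(318,100),(470,355),(237,490))]
back,right,front,left=c[1]-c[0],c[2]-c[1],c[2]-c[3],c[0]-c[3]
print([np.linalg.norm(x) for x in(back,right,front,left)], np.mean(c,0))
ax=(left-right); ay=-(back+front)
y1=np.degrees(np.arctan2(ax[1],ax[0])); y2=np.degrees(np.arctan2(-ay[0],ay[1])); print('yaw',y1,y2)
pe=[P(a,b,.045) for a,b in((171,247),(210,226),(251,203),(292,180))]; v=pe[0]-pe[3]
print('pearls',np.degrees(np.arctan2(-v[0],v[1])),np.mean(pe,0),np.linalg.norm(v))
d=np.load('pics/top1.npy')
q=np.array([cast('top',u,v,depth=d[v,u]) for v in range(142,160) for u in range(268,292) if .07<cast('top',u,v,depth=d[v,u])[2]<.13])
print(len(q),q.mean(0)); r=cv2.minAreaRect((q[:,:2]*1000).astype(np.float32)); print(r)
print([P(a,b,.1) for a,b in((150,98),(182,85))])
im=cv2.imread('pics/top1.png')
roi=im[138:165,270:300].astype(int); 
m=(roi[:,:,2]-roi[:,:,0]>45)
vv,uu=np.nonzero(m); sel=[(u+270,v+138) for u,v in zip(uu,vv)]
s=state(); R=s['eef_rot']; print(s['ee_pos'])
# side cam grip check
E
```

```text
[np.float64(0.10750520174615767), np.float64(0.12039032293843586), np.float64(0.1077644094123465), np.float64(0.11807391813625645)] [0.56267666 0.18533758 0.036     ]
yaw 28.94034487081897 29.254894881394208
pearls 27.613568482079625 [0.59470934 0.20318148 0.045     ] 0.05532460691286868
76 [0.61772511 0.21727137 0.097709  ]
((619.4749145507812, 218.19546508789062), (35.381561279296875, 13.724825859069824), 28.16754913330078)
[array([0.6317956 , 0.23005252, 0.1       ]), array([0.63649134, 0.21762189, 0.1       ])]
[ 0.18054696 -0.62379384  0.20390993]
```

```bash
cat > go.py <<'E'
import sys
from h import *
from scipy.spatial.transform import Rotation as Ro
def rot(yaw,tilt):
    c,s=np.cos(np.radians(yaw)),np.sin(np.radians(yaw))
    R=np.array([[c,s,0],[s,-c,0],[0,0,-1.]]); return R@Ro.from_euler('y',tilt,degrees=True).as_matrix()
if __name__=='__main__':
    x,y,z,yaw,tilt=map(float,sys.argv[1:6]); s=state(); R=np.array(s['eef_rot'])
    o=R.T@(np.array([x,y,z])-s['ee_pos'])/.15; w=Ro.from_matrix(R.T@rot(yaw,tilt)).as_rotvec()/np.pi
    np.set_printoptions(precision=4,suppress=True); print(o,w,s['time_s'],s['q'])
E
python3 go.py .55 .17 .26 29 0; python3 -c "
import workcell;print([n for n in dir(workcell) if n[0]!='_'])"
```

```text
[ 3.8375 -4.3988 -0.3676] [-0.0005 -0.     -0.0714] 0.1 [ 1.2228  0.5371 -0.0044  1.5388  0.0026  1.0673 -0.0712]
['MotionError', 'camera_model', 'close_job', 'hold_point_z', 'snapshot', 'state']
```

```bash
A='python3 -m jog'
python3 -m jog '[{"offset":[0.9,-0.98,-0.36],"delta_rot":[0,0,0]},{"offset":[0.9,-0.98,-0.36],"delta_rot":[0,0,0]},{"offset":[0.9,-0.98,-0.36],"delta_rot":[0,0,0]},{"offset":[0.9,-0.98,-0.36],"delta_rot":[0,0,0]},{"offset":[0.9,-0.98,-0.36],"delta_rot":[0,0,0]}]' 1 40
python3 -c "
from h import *
print(state()['q'])"
python3 -m jog '[{"offset":[0.9,-1,0],"delta_rot":[0,0,0]},{"offset":[0.9,-1,0],"delta_rot":[0,0,0]},{"offset":[0.9,-1,0],"delta_rot":[0,0,0]},{"offset":[0.9,-1,0],"delta_rot":[0,0,0]},{"offset":[0.9,-1,0],"delta_rot":[0,0,0]}]'
python3 -c "
from h import *
print(state()['q'])"
```

```text
time_s: 0.52
ee_pos: [0.2701, -0.4434, 0.2588]
eef_rot: [[0.96, 0.278, -0.0], [0.278, -0.96, 0.001], [-0.0, -0.001, -1.0]]
ft_force: [1.3, -0.4, 0.5]
width: 0.0852
grip_force: 0.0
[ 0.99658676  0.25693815 -0.07131114  1.81764103  0.02056771  1.06842615
 -0.37100998]
time_s: 0.93
ee_pos: [0.3581, -0.2611, 0.2586]
eef_rot: [[0.96, 0.279, -0.0], [0.279, -0.96, 0.0], [-0.0, -0.0, -1.0]]
ft_force: [1.5, 0.7, -0.0]
width: 0.0857
grip_force: 0.0
[ 0.73420427  0.12629471 -0.22331281  1.98332815  0.03217732  1.03555407
 -0.79135312]
```

```bash
python3 -m jog '[{"offset":[0.95,-1,0],"delta_rot":[0,0,0]},{"offset":[0.95,-1,0],"delta_rot":[0,0,0]},{"offset":[0.95,-1,0],"delta_rot":[0,0,0]},{"offset":[0.95,-1,0],"delta_rot":[0,0,-0.03]},{"offset":[0.95,-1,0],"delta_rot":[0,0,-0.07]},{"offset":[0.95,-1,0],"delta_rot":[0,0,-0.07]},{"offset":[0.95,-1,0],"delta_rot":[0,0,-0.07]}]'
python3 go.py .53 .165 .26 29 0
```

```text
time_s: 1.52
ee_pos: [0.4531, -0.078, 0.2585]
eef_rot: [[0.874, 0.485, -0.0], [0.485, -0.874, 0.001], [0.0, -0.001, -1.0]]
ft_force: [0.2, 0.0, 0.7]
width: 0.0853
grip_force: 0.0
[ 1.2341 -1.1676 -0.0093] [-0.0003 -0.      0.0002] 1.5167 [ 0.4533  0.1739 -0.4239  1.9377  0.0815  1.0469 -1.0699]
```

```bash
python3 -m jog '[{"offset":[0.62,-0.58,0],"delta_rot":[0,0,0]},{"offset":[0.62,-0.58,0],"delta_rot":[0,0,0]},{"offset":[0.62,-0.58,0],"delta_rot":[0,0,0]},{"offset":[0.62,-0.58,0],"delta_rot":[0,0,0]}]' >/dev/null
python3 -m jog '[{"offset":[0.62,-0.58,0],"delta_rot":[0,0,0]},{"offset":[0.62,-0.58,0],"delta_rot":[0,0,0]},{"offset":[0.62,-0.58,0],"delta_rot":[0,0,0]},{"offset":[0.62,-0.58,0],"delta_rot":[0,0,0]},{"offset":[0.62,-0.58,0],"delta_rot":[0,0,0]},{"offset":[0.62,-0.58,0],"delta_rot":[0,0,0]}]'
python3 - <<'E'
from h import *
s=state(); im,d=shot('wrist','w1.png'); print(s)
E
```

```text
time_s: 2.35
ee_pos: [0.532, 0.1597, 0.258]
eef_rot: [[0.878, 0.479, -0.001], [0.479, -0.878, -0.002], [-0.002, 0.001, -1.0]]
ft_force: [-1.0, -0.5, 0.3]
width: 0.0857
grip_force: 0.0
{'time_s': 2.35, 'q': array([ 0.04306501,  0.37116922, -0.53452803,  1.70779813,  0.20773222,
        1.12106318, -1.62384964]), 'dq': array([ 2.49151319e-02, -1.42452742e-02,  1.46125228e-02,  9.82927005e-03,
        2.07669181e-03, -2.28115067e-05,  1.70813270e-03]), 'effort': array([-1.91991985e+00, -4.57467306e+01, -5.91898620e+00, -2.64981151e+01,
       -1.27672786e-01, -8.43127607e-02, -3.42579384e-02]), 'ee_pos': array([0.53195825, 0.15966369, 0.25803138]), 'eef_rot': array([[ 8.77700464e-01,  4.79208106e-01, -1.21902426e-03],
       [ 4.79205960e-01, -8.77700846e-01, -1.69526287e-03],
       [-1.88232233e-03,  9.03769320e-04, -9.99997820e-01]]), 'ft_force': array([-1.00443467, -0.45854225,  0.26568644]), 'wrist_torque': array([-0.03092607, -0.01149702,  0.01377867]), 'grip_force': 0.0, 'width': 0.08567391744786709}
```

View pics/w1.png

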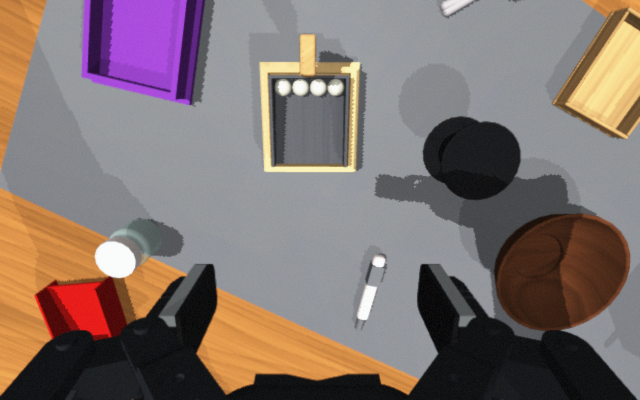

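The wrist view shows the steel scoop upright in the dock, with the grip top at columns 300–316 and its back edge at row 34. The dock corners are at (260,63), (360,62), (356,171) and (264,171), and the pearls run from (283,88) to (336,87).

```bash
python3 - <<'E'
from h import *
st={'ee_pos':[0.53195825, 0.15966369, 0.25803138],'eef_rot':state()['eef_rot']}
P=lambda u,v,z:cast('wrist',u,v,z=z,st=st)
print('back edge',P(301,34,.1),P(316,34,.1))
c=[P(u,v,.036) for u,v in((260.5,63),(360,62.5),(356,171),(264,171))]
print([np.linalg.norm(c[i]-c[i-1]) for i in range(4)],np.mean(c,0))
L=c[0]-c[3];Rr=c[1]-c[2];B=c[0]-c[1];print([np.degrees(np.arctan2(a[1],a[0])) for a in(L,Rr)],np.degrees(np.arctan2(-B[0],B[1])))
p=[P(283,88,.05),P(336,87,.05)];v=p[0]-p[1];print('pearls',np.mean(p,0),np.linalg.norm(v),np.degrees(np.arctan2(-v[0],v[1])))
d=np.load('pics/w1.npy')
q=np.array([P for v in range(25,80) for u in range(294,324) for P in[cast('wrist',u,v,depth=d[v,u],st=st)] if .085<P[2]<.12])
r=cv2.minAreaRect((q[:,:2]*1000).astype(np.float32));print(len(q),q.mean(0),r)
E
```

```text
back edge [0.63149292 0.22961616 0.1       ] [0.63765743 0.21830765 0.1       ]
[np.float64(0.11614072904606888), np.float64(0.10443614274723258), np.float64(0.11668185678615753), np.float64(0.10580819213363984)] [0.566577   0.18696313 0.036     ]
[np.float64(27.793420049512484), np.float64(28.471438795720616)] 28.860651593605898
pearls [0.59579838 0.20316297 0.05      ] 0.054733102084239 29.61502600375878
665 [0.6195783  0.21755793 0.10095217] ((619.2340087890625, 217.3162384033203), (33.41896438598633, 13.925270080566406), 27.813268661499023)
```

Grip centre is (0.619, 0.217) at yaw about 28.5°. Its measured size of 33×14 at height 0.101 matches the description.

```bash
python3 go.py .6193 .2173 .15 28.6 0
```

```text
[ 0.6981 -0.064   0.7197] [ 0.0004  0.0006 -0.0002] 2.4 [ 0.0439  0.3706 -0.5342  1.7081  0.2077  1.121  -1.6239]
```

```bash
python3 -m jog '[{"offset":[0.25,-0.03,0.15],"delta_rot":[0,0,0]},{"offset":[0.45,-0.05,0.4],"delta_rot":[0,0,0]},{"offset":[0.65,-0.064,0.6],"delta_rot":[0,0,0]},{"offset":[0.698,-0.064,0.72],"delta_rot":[0,0,0]},{"offset":[0.698,-0.064,0.72],"delta_rot":[0,0,0]},{"offset":[0.698,-0.064,0.72],"delta_rot":[0,0,0]},{"offset":[0.698,-0.064,0.72],"delta_rot":[0,0,0]},{"offset":[0.698,-0.064,0.72],"delta_rot":[0,0,0]},{"offset":[0.698,-0.064,0.72],"delta_rot":[0,0,0]}]'
python3 go.py .6193 .2173 .061 28.6 0
```

```text
time_s: 3.15
ee_pos: [0.6199, 0.2197, 0.1529]
eef_rot: [[0.877, 0.48, 0.003], [0.48, -0.877, 0.0], [0.003, 0.001, -1.0]]
ft_force: [0.9, -0.2, -0.1]
width: 0.0851
grip_force: 0.0
[-0.0132  0.0116  0.6123] [ 0.0004 -0.0008  0.0005] 3.15 [-0.0919  0.6506 -0.4766  1.5407  0.3316  1.0285 -1.727 ]
```

```bash
python3 -m jog '[{"offset":[0,0.01,0.15],"delta_rot":[0,0,0]},{"offset":[0,0.01,0.3],"delta_rot":[0,0,0]},{"offset":[0,0.01,0.45],"delta_rot":[0,0,0]},{"offset":[0,0.01,0.55],"delta_rot":[0,0,0]},{"offset":[0,0.01,0.6],"delta_rot":[0,0,0]},{"offset":[0,0.01,0.6],"delta_rot":[0,0,0]},{"offset":[0,0.01,0.6],"delta_rot":[0,0,0]},{"offset":[0,0.01,0.6],"delta_rot":[0,0,0]}]'
python3 go.py .6193 .2173 .061 28.6 0
python3 - <<'E'
from h import *
im,d=shot('wrist','w2.png')
E
```

```text
time_s: 3.82
ee_pos: [0.621, 0.2197, 0.0623]
eef_rot: [[0.877, 0.481, 0.002], [0.481, -0.877, 0.001], [0.002, 0.0, -1.0]]
ft_force: [-0.7, 0.3, 0.9]
width: 0.0851
grip_force: 0.0
[-0.0177  0.0088  0.0083] [ 0.0001 -0.0008  0.0008] 3.8167 [-0.1164  0.7599 -0.4372  1.588   0.3887  0.8786 -1.7671]
```

View pics/w2.png

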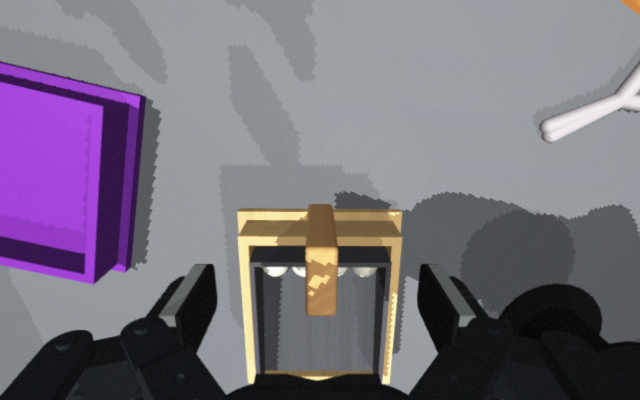

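The grip at (321,260) stands midway between the pads at columns 213 and 422. I close on it.

```bash
python3 -m jog '[{"offset":[-0.015,0.009,0],"delta_rot":[0,0,0]},{"offset":[-0.015,0.009,0],"delta_rot":[0,0,0]},{"offset":[-0.015,0.009,0],"delta_rot":[0,0,0]},{"offset":[-0.015,0.009,0],"delta_rot":[0,0,0]},{"offset":[-0.015,0.009,0],"delta_rot":[0,0,0]},{"offset":[-0.015,0.009,0],"delta_rot":[0,0,0]},{"offset":[-0.015,0.009,0],"delta_rot":[0,0,0]},{"offset":[-0.015,0.009,0],"delta_rot":[0,0,0]},{"offset":[-0.015,0.009,0],"delta_rot":[0,0,0]},{"offset":[-0.015,0.009,0],"delta_rot":[0,0,0]},{"offset":[-0.015,0.009,0],"delta_rot":[0,0,0]},{"offset":[-0.015,0.009,0],"delta_rot":[0,0,0]}]' -1 50
python3 go.py .6193 .2173 .061 28.6 0
```

```text
time_s: 4.87
ee_pos: [0.6188, 0.2171, 0.0608]
eef_rot: [[0.877, 0.481, 0.0], [0.481, -0.877, 0.0], [0.0, 0.0, -1.0]]
ft_force: [-0.4, 0.5, 1.4]
width: 0.0126
grip_force: 49.8
[ 0.0035  0.0001 -0.0011] [ 0.     -0.0001  0.0008] 4.8667 [-0.1132  0.7586 -0.4369  1.595   0.389   0.875  -1.7658]
```

```bash
python3 -m jog '[{"offset":[0,0,-0.02],"delta_rot":[0,0,0]},{"offset":[0,0,-0.06],"delta_rot":[0,0,0]},{"offset":[0,0,-0.1],"delta_rot":[0,0,0]},{"offset":[0,0,-0.14],"delta_rot":[0,0,0]},{"offset":[0,0,-0.18],"delta_rot":[0,0,0]},{"offset":[0,0,-0.22],"delta_rot":[0,0,0]},{"offset":[0,0,-0.26],"delta_rot":[0,0,0]},{"offset":[0,0,-0.32],"delta_rot":[0,0,0]},{"offset":[0,0,-0.38],"delta_rot":[0,0,0]},{"offset":[0,0,-0.44],"delta_rot":[0,0,0]},{"offset":[0,0,-0.5],"delta_rot":[0,0,0]},{"offset":[0,0,-0.56],"delta_rot":[0,0,0]},{"offset":[0,0,-0.62],"delta_rot":[0,0,0]},{"offset":[0,0,-0.68],"delta_rot":[0,0,0]},{"offset":[0,0,-0.74],"delta_rot":[0,0,0]},{"offset":[0,0,-0.8],"delta_rot":[0,0,0]},{"offset":[0,0,-0.85],"delta_rot":[0,0,0]},{"offset":[0,0,-0.88],"delta_rot":[0,0,0]},{"offset":[0,0,-0.9],"delta_rot":[0,0,0]},{"offset":[0,0,-0.9],"delta_rot":[0,0,0]}]'
python3 - <<'E'
from h import *
print(state()['q'])
im,d=shot('side','s2.png'); cv2.imwrite('pics/s2c.png',cv2.resize(im[120:260,200:380,::-1],None,fx=4,fy=4))
E
```

```text
time_s: 6.53
ee_pos: [0.6189, 0.217, 0.1963]
eef_rot: [[0.877, 0.481, 0.001], [0.481, -0.877, 0.0], [0.001, 0.0, -1.0]]
ft_force: [0.2, 0.2, -1.6]
width: 0.0127
grip_force: 49.5
[-0.07829425  0.60464078 -0.49228601  1.50706636  0.30545338  1.10601229
 -1.70311076]
```

View pics/s2c.png

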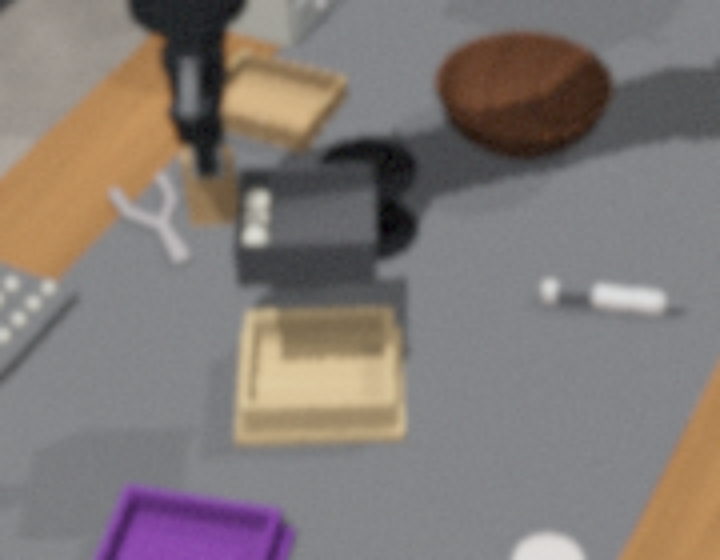

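The side crop shows the scoop lifted clear of the dock, level, with the pearls still at its back wall (crop 255,215). Before pouring I check which headings the arm can tilt in, using a kinematic model fitted to the logged poses.

```bash
cat > kin.py <<'E'
from h import *
from go import rot
from scipy.optimize import least_squares
from scipy.spatial.transform import Rotation as Ro
D=[([1.22283195,.53708612,-.00444308,1.53875775,.00261622,1.0673057,-.07122267],[.18054696,-.62379384,.20390993],rot(16.15,0)),
([.99658676,.25693815,-.07131114,1.81764103,.02056771,1.06842615,-.37100998],[.2701,-.4434,.2588],rot(16.15,0)),
([.73420427,.12629471,-.22331281,1.98332815,.03217732,1.03555407,-.79135312],[.3581,-.2611,.2586],rot(16.2,0)),
([.4533,.1739,-.4239,1.9377,.0815,1.0469,-1.0699],[.4531,-.078,.2585],rot(29.03,0)),
([.04306501,.37116922,-.53452803,1.70779813,.20773222,1.12106318,-1.62384964],[.53195825,.15966369,.25803138],rot(28.63,0)),
([-.1164,.7599,-.4372,1.588,.3887,.8786,-1.7671],[.621,.2197,.0623],rot(28.74,0)),
([-.1132,.7586,-.4369,1.595,.389,.875,-1.7658],[.6188,.2171,.0608],rot(28.74,0)),
([-.07829425,.60464078,-.49228601,1.50706636,.30545338,1.10601229,-1.70311076],[.6189,.217,.1963],rot(28.74,0))]
def fk(p,q,sg):
    y0,h,L1,e1,L2,e2,L3,y7,yb=p; R=Ro.from_euler('z',y0); t=np.array([0,0,h])
    for i,(ax,off) in enumerate(zip('zyzyzyz',[(0,0,0),(0,0,L1),(e1,0,0),(-e1,0,L2),(0,0,0),(e2,0,L3),(0,0,0)])):
        R=R*Ro.from_euler(ax,sg[i]*q[i]+(y7 if i==6 else 0)); t=t+R.apply(off)
    return t,R.as_matrix()
def res(p,sg):
    r=[]
    for q,x,R in D:
        t,M=fk(p,q,sg); r+=list(t-x)+list(.3*(M-R).ravel())
    return r
def fit():
    import itertools; best=None
    for s1,s3,s5,s7 in itertools.product((1,-1),repeat=4):
        sg=[s1,1,s3,1,s5,1,s7]
        for y7 in(0,1.57,3.14,-1.57):
            f=least_squares(res,[0,.35,.4,0,.4,0,.3,y7,0],args=(sg,),max_nfev=60)
            if best is None or f.cost<best[0]: best=(f.cost,f.x,sg)
    return best
lo=np.array([-2.7,-.37,-1.27,.24,-1.31,.19,-2.76]);hi=np.array([2.7,2.16,1.26,2.4,4.45,1.91,2.76])
def ik(p,sg,x,R,q0):
    f=lambda q:np.r_[(fk(p,q,sg)[0]-x)*10,(fk(p,q,sg)[1]-R).ravel()*2,(q-q0)*.01]
    q=least_squares(f,np.clip(q0,lo+.01,hi-.01),bounds=(lo,hi)).x; t,M=fk(p,q,sg)
    return q,np.linalg.norm(t-x),np.linalg.norm(M-R)
E
python3 - <<'E'
from kin import *
np.set_printoptions(precision=3,suppress=True,linewidth=200)
c,p,sg=fit(); print(c,p,sg); np.save('p.npy',np.r_[p,sg])
B=np.array([.5535,-.1642])
for yaw in(75,50,29,10,-16,-45,-75,-106):
    q=np.array(D[-1][0])
    for th in(0,15,30,45):
        a=np.radians(th); hd=np.array([np.cos(np.radians(yaw)),np.sin(np.radians(yaw))])
        h=.110*np.cos(a)-.027*np.sin(a);v=.110*np.sin(a)+.027*np.cos(a)
        x=np.r_[B+hd*(h+.02),.09+v]
        q,e,r=ik(p,sg,x,rot(yaw,th),q)
        print(yaw,th,round(e,4),round(r,3),q,'m',np.minimum(q-lo,hi-q).min().round(2))
E
```

```text
0.00023742329654898308 [-0.075 -0.436  0.503 -0.003  0.457  0.008 -0.428  1.496  0.   ] [-1, 1, -1, 1, -1, 1, -1]
75 0 0.0 0.0 [ 0.471  0.638 -0.673  1.759  0.487  0.917 -0.671] m 0.6
75 15 0.0 0.0 [ 0.39   0.674 -0.826  1.657  0.317  0.885 -0.734] m 0.44
75 30 0.0 0.0 [ 0.305  0.705 -0.96   1.501  0.183  0.86  -0.786] m 0.31
75 45 0.0 0.0 [ 0.212  0.731 -1.069  1.296  0.084  0.846 -0.828] m 0.2
50 0 0.0 0.0 [ 0.393  0.685 -0.543  1.617  0.412  0.956 -0.989] m 0.73
50 15 0.0 0.0 [ 0.298  0.761 -0.648  1.408  0.313  0.91  -1.032] m 0.62
50 30 0.0 0.0 [ 0.194  0.83  -0.737  1.149  0.243  0.89  -1.053] m 0.53
50 45 0.0 0.0 [ 0.069  0.897 -0.808  0.826  0.195  0.906 -1.053] m 0.46
29 0 0.0 0.0 [ 0.364  0.719 -0.446  1.517  0.348  0.985 -1.244] m 0.8
29 15 0.0 0.0 [ 0.272  0.826 -0.514  1.226  0.296  0.942 -1.264] m 0.75
29 30 0.0 0.0 [ 0.164  0.936 -0.572  0.865  0.262  0.946 -1.255] m 0.63
29 45 0.0 0.0 [-0.017  1.112 -0.611  0.277  0.236  1.076 -1.197] m 0.04
10 0 0.0 0.0 [ 0.358  0.739 -0.364  1.452  0.288  1.003 -1.471] m 0.81
10 15 0.0 0.0 [ 0.281  0.87  -0.399  1.104  0.273  0.967 
[... 635 characters left out ...]
031  0.662  0.222  0.998 -2.044] m 0.42
-45 45 0.0129 0.091 [ 0.458  1.141 -0.396  0.24   0.642  1.104 -2.038] m 0.0
-75 0 0.0 0.0 [ 0.37   0.645  0.021  1.575 -0.015  0.922 -2.484] m 0.28
-75 15 0.0 0.0 [ 0.409  0.718  0.129  1.334  0.115  0.901 -2.444] m 0.32
-75 30 0.0 0.0 [ 0.457  0.798  0.211  1.038  0.206  0.905 -2.401] m 0.36
-75 45 0.0 0.0 [ 0.522  0.905  0.265  0.651  0.264  0.953 -2.344] m 0.41
-106 0 0.0 0.0 [ 0.153  0.58   0.387  1.746 -0.274  0.87  -2.76 ] m 0.0
-106 15 0.0 0.0 [ 0.211  0.602  0.546  1.636 -0.084  0.859 -2.712] m 0.05
-106 30 0.0 0.0 [ 0.271  0.626  0.681  1.472  0.068  0.852 -2.665] m 0.1
-106 45 0.0 0.0 [ 0.34   0.651  0.788  1.261  0.182  0.853 -2.616] m 0.14
```

```bash
python3 - <<'E'
s=open('kin.py').read()
s=s.replace("f=least_squares(res,[0,.35,.4,0,.4,0,.3,y7,0],args=(sg,),max_nfev=60)","f=least_squares(res,[y0,.35,.4,0,.4,0,.3,y7,0],args=(sg,),max_nfev=60,bounds=([-9,.1,.2,-.15,.2,-.15,.1,-9,-1],[9,.6,.7,.15,.7,.15,.6,9,1]))")
s=s.replace("    for s1,s3,s5,s7 in","    for s1,s3,s5,s7,y0 in").replace("product((1,-1),repeat=4)","product((1,-1),(1,-1),(1,-1),(1,-1),(0,3.1))")
open('kin.py','w').write(s)
E
cat > scan.py <<'E'
from kin import *
np.set_printoptions(precision=3,suppress=True,linewidth=200)
c,p,sg=fit(); print(c,p,sg); np.save('p.npy',np.r_[p,sg])
B=np.array([.5535,-.1642])
for yaw in(75,50,29,10,-16,-45,-75,-106):
    q=np.array(D[-1][0])
    for th in(0,20,42):
        a=np.radians(th); hd=np.array([np.cos(np.radians(yaw)),np.sin(np.radians(yaw))])
        h=.110*np.cos(a)-.027*np.sin(a);v=.110*np.sin(a)+.027*np.cos(a)
        x=np.r_[B+hd*(h+.02),.09+v]
        q,e,r=ik(p,sg,x,rot(yaw,th),q)
        print(yaw,th,round(e,4),round(r,3),q,'m',np.minimum(q-lo,hi-q).min().round(2))
E
time python3 scan.py
```

```text
0.00023880124501913586 [-0.075  0.1    0.502 -0.003  0.461  0.01   0.105  1.496  0.   ] [-1, 1, -1, 1, -1, 1, -1]
75 0 0.0 0.0 [ 0.47   0.638 -0.671  1.758  0.486  0.917 -0.67 ] m 0.6
75 20 0.0 0.0 [ 0.729  0.677 -0.929  1.759  0.248  0.859 -0.471] m 0.34
75 42 0.0 0.0 [ 0.983  0.822 -1.207  1.76   0.051  0.841 -0.3  ] m 0.06
50 0 0.0 0.0 [ 0.393  0.685 -0.542  1.616  0.411  0.956 -0.988] m 0.73
50 20 0.0 0.0 [ 0.624  0.663 -0.765  1.673  0.225  0.758 -0.824] m 0.51
50 42 0.0 0.0 [ 0.941  0.761 -1.11   1.745  0.074  0.579 -0.635] m 0.16
29 0 0.0 0.0 [ 0.363  0.719 -0.445  1.516  0.347  0.985 -1.243] m 0.8
29 20 0.0 0.0 [ 0.541  0.65  -0.609  1.613  0.219  0.697 -1.129] m 0.51
29 42 0.0 0.0 [ 0.86   0.673 -0.948  1.736  0.114  0.393 -0.964] m 0.2
10 0 0.0 0.0 [ 0.358  0.74  -0.363  1.452  0.288  1.003 -1.47 ] m 0.81
10 20 0.0 0.0 [ 0.469  0.637 -0.457  1.575  0.223  0.661 -1.413] m 0.47
10 42 0.0 0.0 [ 0.705  0.575 -0.691  1.731  0.162  0.27  -1.312] m 0.08
-16 0 0.0 0.0 [ 0.369  0.744 -0.254  1.417  0.203  1.006 -1.779] m 0.82
-16 20 0.0 0.0 [ 0.375  0.618 -0.242  1.554  0.235  0.644 -1.813] m 0.45
-16 42 0.0 0.0 [ 0.309  0.486 -0.132  1.728  0.269  0.204 -1.878] m 0.01
-45 0 0.0 0.0 [ 0.383  0.712 -0.126  1.456  0.099  0.979 -2.124] m 0.64
-45 20 0.0 0.0 [ 0.273  0.594 -0.007  1.578  0.246  0.667 -2.259] m 0.48
-45 42 0.0 0.0 [-0.09   0.515  0.411  1.733  0.459  0.303 -2.548] m 0.11
-75 0 0.0 0.0 [ 0.369  0.645  0.02   1.574 -0.015  0.923 -2.485] m 0.28
-75 20 0.0 0.0 [ 0.165  0.563  0.212  1.648  0.238  0.734 -2.708] m 0.05
-75 42 0.0 0.0 [-0.408  0.652  0.902  1.742  0.185  0.508 -2.76 ] m 0.0
-106 0 0.0 0.0 [ 0.151  0.58   0.389  1.745 -0.275  0.871 -2.76 ] m 0.0
-106 20 0.0 0.0 [-0.315  0.694  0.954  1.752 -0.285  0.856 -2.76 ] m 0.0
-106 42 0.0103 0.113 [-0.55   0.869  1.26   1.752 -0.228  0.817 -2.76 ] m 0.0
real	3m20.482s
user	3m20.438s
sys	0m0.232s
```

```bash
cat > scan2.py <<'E'
from kin import *
np.set_printoptions(precision=2,suppress=True,linewidth=200)
d=np.load('p.npy'); B=np.array([.5535,-.1642]); sg=d[9:]
for L3 in(.25,.35):
  p=d[:9].copy(); p[1]+=L3-p[6]; p[6]=L3
  for yaw in(130,105,80,60,40,-75):
    q=np.array(D[-1][0]); o=[]
    for th in(0,20,42):
        a=np.radians(th); hd=np.array([np.cos(np.radians(yaw)),np.sin(np.radians(yaw))])
        h=.110*np.cos(a)-.027*np.sin(a);v=.110*np.sin(a)+.027*np.cos(a)
        x=np.r_[B+hd*(h+.02),.1+v]
        q,e,r=ik(p,sg,x,rot(yaw,th),q); o.append((round(e,3),round(r,2),np.minimum(q-lo,hi-q).min().round(2)))
    print(L3,yaw,[tuple(map(float,t)) for t in o],q,flush=True)
E
timeout 200 python3 scan2.py
```

```text
0.25 130 [(0.0, 0.0, 0.18), (0.0, 0.0, 0.08), (0.0, 0.0, 0.08)] [ 0.98  0.98 -1.19  1.59  0.28  1.57  0.42]
0.25 105 [(0.0, 0.0, 0.4), (0.0, 0.0, 0.21), (0.0, 0.0, 0.11)] [ 1.04  0.92 -1.16  1.65  0.13  1.29  0.18]
0.25 80 [(0.0, 0.0, 0.57), (0.0, 0.0, 0.31), (0.0, 0.0, 0.1)] [ 1.11  0.87 -1.17  1.74  0.06  0.98 -0.09]
0.25 60 [(0.0, 0.0, 0.68), (0.0, 0.0, 0.42), (0.0, 0.0, 0.1)] [ 1.15  0.82 -1.17  1.81  0.05  0.72 -0.34]
0.25 40 [(0.0, 0.0, 0.77), (0.0, 0.0, 0.52), (0.0, 0.0, 0.14)] [ 1.15  0.74 -1.13  1.88  0.08  0.47 -0.65]
0.25 -75 [(0.0, 0.0, 0.27), (0.0, 0.0, 0.0), (0.0, 0.0, 0.0)] [-0.7   0.72  1.09  1.88  0.02  0.49 -2.76]
0.35 130 [(0.0, 0.0, 0.18), (0.0, 0.0, 0.12), (0.0, 0.0, 0.14)] [ 0.93  1.06 -1.13  1.43  0.34  1.65  0.49]
0.35 105 [(0.0, 0.0, 0.4), (0.0, 0.0, 0.23), (0.0, 0.0, 0.17)] [ 1.04  0.99 -1.1   1.55  0.18  1.36  0.26]
0.35 80 [(0.0, 0.0, 0.57), (0.0, 0.0, 0.32), (0.0, 0.0, 0.15)] [ 1.17  0.92 -1.12  1.7   0.09  1.04  0.  ]
0.35 60 [(0.0, 0.0, 0.68), (0.0, 0.0, 0.41), (0.0, 0.0, 0.12)] [ 1.26  0.86 -1.15  1.83  0.06  0.76 -0.24]
0.35 40 [(0.0, 0.0, 0.77), (0.0, 0.0, 0.5), (0.0, 0.0, 0.1)] [ 1.3   0.78 -1.17  1.96  0.09  0.47 -0.55]
0.35 -75 [(0.0, 0.0, 0.27), (0.0, 0.0, 0.0), (0.0, 0.0, 0.0)] [-0.88  0.8   1.18  1.95 -0.11  0.5  -2.76]
```

```bash
python3 -m jog '[{"offset":[-0.005,0.007,0],"delta_rot":[0,0,-0.001]},{"offset":[-0.019,0.029,0],"delta_rot":[0,0,-0.004]},{"offset":[-0.043,0.065,0],"delta_rot":[0,0,-0.01]},{"offset":[-0.076,0.116,0],"delta_rot":[0,0,-0.018]},{"offset":[-0.119,0.181,0],"delta_rot":[0,0,-0.028]},{"offset":[-0.162,0.247,0],"delta_rot":[0,0,-0.038]},{"offset":[-0.204,0.312,0],"delta_rot":[0,0,-0.048]},{"offset":[-0.247,0.377,0],"delta_rot":[0,0,-0.058]},{"offset":[-0.29,0.442,0],"delta_rot":[0,0,-0.068]},{"offset":[-0.332,0.507,0],"delta_rot":[0,0,-0.078]},{"offset":[-0.37,0.565,0],"delta_rot":[0,0,-0.087]},{"offset":[-0.404,0.616,0],"delta_rot":[0,0,-0.094]},{"offset":[-0.432,0.66,0],"delta_rot":[0,0,-0.101]},{"offset":[-0.456,0.696,0],"delta_rot":[0,0,-0.107]},{"offset":[-0.47,0.718,0],"delta_rot":[0,0,-0.11]},{"offset":[-0.475,0.725,0],"delta_rot":[0,0,-0.111]},{"offset":[-0.475,0.725,0],"delta_rot":[0,0,-0.111]}]'
python3 go.py .598 -.042 .196 70 0
```

```text
time_s: 8.0
ee_pos: [0.6083, 0.0868, 0.1955]
eef_rot: [[0.66, 0.751, -0.0], [0.751, -0.66, -0.0], [-0.0, -0.0, -1.0]]
ft_force: [0.4, 0.5, -1.1]
width: 0.0123
grip_force: 49.5
[-0.6908  0.5153 -0.0033] [-0.0001  0.0001 -0.1184] 8.0 [ 0.1866  0.5506 -0.5688  1.62    0.3274  1.068  -1.1956]
```

```bash
python3 -m jog '[{"offset":[-0.007,0.005,0],"delta_rot":[0,0,-0.001]},{"offset":[-0.028,0.021,0],"delta_rot":[0,0,-0.005]},{"offset":[-0.062,0.046,0],"delta_rot":[0,0,-0.011]},{"offset":[-0.11,0.082,0],"delta_rot":[0,0,-0.019]},{"offset":[-0.172,0.129,0],"delta_rot":[0,0,-0.029]},{"offset":[-0.235,0.175,0],"delta_rot":[0,0,-0.04]},{"offset":[-0.297,0.221,0],"delta_rot":[0,0,-0.051]},{"offset":[-0.359,0.268,0],"delta_rot":[0,0,-0.061]},{"offset":[-0.421,0.314,0],"delta_rot":[0,0,-0.072]},{"offset":[-0.483,0.36,0],"delta_rot":[0,0,-0.083]},{"offset":[-0.538,0.402,0],"delta_rot":[0,0,-0.092]},{"offset":[-0.586,0.438,0],"delta_rot":[0,0,-0.1]},{"offset":[-0.628,0.469,0],"delta_rot":[0,0,-0.107]},{"offset":[-0.662,0.494,0],"delta_rot":[0,0,-0.113]},{"offset":[-0.683,0.51,0],"delta_rot":[0,0,-0.117]},{"offset":[-0.69,0.515,0],"delta_rot":[0,0,-0.118]},{"offset":[-0.69,0.515,0],"delta_rot":[0,0,-0.118]},{"offset":[-0.69,0.515,0],"delta_rot":[0,0,-0.118]}]'
python3 - <<'E'
from h import *
print(state()['q'])
im,d=shot('side','s3.png'); a=cv2.resize(im[60:230,220:420,::-1],None,fx=3,fy=3)
im,d=shot('wrist','w3.png'); b=cv2.resize(im[:,:,::-1],None,fx=.5,fy=.5) 
o=np.zeros((560,800,3),np.uint8); o[:510,:600]=a; o[360:560,480:800]=b; cv2.imwrite('pics/m3.png',o)
E
```

```text
time_s: 9.5
ee_pos: [0.5983, -0.0409, 0.1957]
eef_rot: [[0.342, 0.94, 0.0], [0.94, -0.342, 0.0], [0.0, -0.0, -1.0]]
ft_force: [0.3, 0.0, -1.5]
width: 0.0125
grip_force: 49.5
[ 0.45203288  0.54115827 -0.63973893  1.65757289  0.35919475  1.06313895
 -0.64557403]
```

View pics/m3.png

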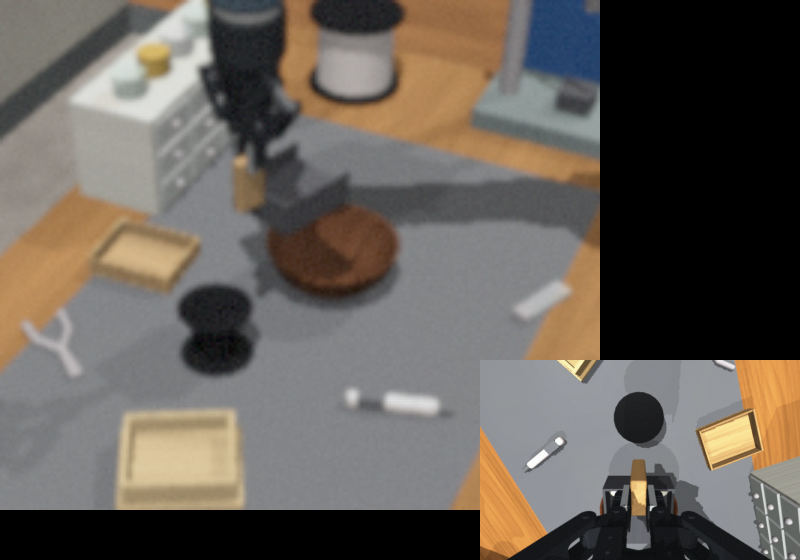

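The scoop is level over the bowl, clear of the spool, and the pearls are hidden behind the wall. Next I lower it while tipping about the spout, and I compute the needed shifts.

```bash
cat > tip.py <<'E'
import sys
from go import *
# args: spout z, forward shift of spout from bowl centre, tilts...
z,f=float(sys.argv[1]),float(sys.argv[2]); s=state(); R=np.array(s['eef_rot'])
yaw=70; hd=np.array([np.cos(np.radians(yaw)),np.sin(np.radians(yaw))])
for th in map(float,sys.argv[3:]):
    a=np.radians(th); h=.110*np.cos(a)-.027*np.sin(a);v=.110*np.sin(a)+.027*np.cos(a)
    x=np.r_[np.array([.5535,-.1642])+hd*(h+f),z+v]
    print(th,(R.T@(x-s['ee_pos'])/.15).round(3),(Ro.from_matrix(R.T@rot(yaw,th)).as_rotvec()/np.pi).round(4))
print(s['ee_pos'],s['q'],s['time_s'])
E
python3 tip.py .107 .021 0 4 6
```

```text
0.0 [-0.003  0.001  0.412] [-0.     -0.0001  0.0001]
4.0 [-0.017  0.001  0.361] [-0.      0.0221  0.0001]
6.0 [-0.026  0.001  0.336] [-0.      0.0332  0.0001]
[ 0.59827952 -0.0406762   0.19573184] [ 0.45178341  0.5411636  -0.6398161   1.65758845  0.35923459  1.06315173
 -0.64547843] 9.6
```

```bash
python3 -m jog '[{"offset":[0,0,0.01],"delta_rot":[0,0.001,0]},{"offset":[-0.002,0,0.04],"delta_rot":[0,0.003,0]},{"offset":[-0.004,0,0.08],"delta_rot":[0,0.006,0]},{"offset":[-0.007,0,0.12],"delta_rot":[0,0.01,0]},{"offset":[-0.01,0,0.16],"delta_rot":[0,0.014,0]},{"offset":[-0.013,0,0.2],"delta_rot":[0,0.018,0]},{"offset":[-0.016,0,0.24],"delta_rot":[0,0.022,0]},{"offset":[-0.019,0,0.28],"delta_rot":[0,0.026,0]},{"offset":[-0.022,0,0.31],"delta_rot":[0,0.03,0]},{"offset":[-0.024,0,0.33],"delta_rot":[0,0.032,0]},{"offset":[-0.026,0,0.336],"delta_rot":[0,0.033,0]},{"offset":[-0.026,0,0.336],"delta_rot":[0,0.033,0]},{"offset":[-0.026,0,0.336],"delta_rot":[0,0.033,0]}]'
python3 tip.py .107 .021 6 9 12 15 18
```

```text
time_s: 10.68
ee_pos: [0.5972, -0.0449, 0.1456]
eef_rot: [[0.341, 0.94, 0.036], [0.934, -0.342, 0.097], [0.104, 0.0, -0.995]]
ft_force: [0.6, 0.3, -1.5]
width: 0.0128
grip_force: 49.5
6.0 [ 0.004 -0.002  0.002] [ 0.0002  0.0002 -0.0001]
9.0 [-0.007 -0.002 -0.036] [ 0.0002  0.0169 -0.0001]
12.0 [-0.019 -0.002 -0.074] [ 0.0002  0.0336 -0.0001]
15.0 [-0.034 -0.002 -0.111] [ 0.0002  0.0502 -0.0001]
18.0 [-0.05  -0.002 -0.147] [ 0.0002  0.0669 -0.0001]
[ 0.5971776  -0.04492557  0.14555022] [ 0.53707407  0.5974288  -0.66109494  1.72642154  0.3271523   0.90830557
 -0.57754519] 10.6833
```

```bash
python3 -m jog '[{"offset":[0,0,-0.004],"delta_rot":[0,0.002,0]},{"offset":[-0.001,0,-0.01],"delta_rot":[0,0.005,0]},{"offset":[-0.003,0,-0.018],"delta_rot":[0,0.009,0]},{"offset":[-0.005,0,-0.027],"delta_rot":[0,0.013,0]},{"offset":[-0.007,0,-0.036],"delta_rot":[0,0.017,0]},{"offset":[-0.009,0,-0.043],"delta_rot":[0,0.02,0]},{"offset":[-0.011,0,-0.05],"delta_rot":[0,0.023,0]},{"offset":[-0.013,0,-0.056],"delta_rot":[0,0.026,0]},{"offset":[-0.016,0,-0.063],"delta_rot":[0,0.029,0]},{"offset":[-0.018,0,-0.07],"delta_rot":[0,0.032,0]},{"offset":[-0.02,0,-0.077],"delta_rot":[0,0.035,0]},{"offset":[-0.023,0,-0.083],"delta_rot":[0,0.038,0]},{"offset":[-0.026,0,-0.09],"delta_rot":[0,0.041,0]},{"offset":[-0.028,0,-0.096],"delta_rot":[0,0.044,0]},{"offset":[-0.031,0,-0.103],"delta_rot":[0,0.047,0]},{"offset":[-0.034,0,-0.111],"delta_rot":[0,0.05,0]},{"offset":[-0.034,0,-0.111],"delta_rot":[0,0.05,0]},{"offset":[-0.034,0,-0.111],"delta_rot":[0,0.05,0]},{"offset":[-0.034,0,-0.111],"delta_rot":[0,0.05,0]},{"offset":[-0.034,0,-0.111],"delta_rot":[0,0.05,0]}]'
python3 tip.py .107 .021 15 20 25 30 35
python3 - <<'E'
from h import *
im,d=shot('side','s4.png'); a=cv2.resize(im[60:170,260:380,::-1],None,fx=3.3,fy=4)
im,d=shot('top','t4.png'); b=cv2.resize(im[120:220,340:460,::-1],None,fx=3.3,fy=4)
m=min(len(a),len(b)); cv2.imwrite('pics/m4.png',np.hstack([a[:m],b[:m]]))
E
```

```text
time_s: 12.35
ee_pos: [0.5946, -0.0512, 0.1614]
eef_rot: [[0.331, 0.94, 0.088], [0.908, -0.342, 0.242], [0.258, 0.0, -0.966]]
ft_force: [1.2, 0.6, -1.7]
width: 0.0127
grip_force: 49.5
15.0 [ 0.     0.    -0.001] [ 0.      0.0003 -0.    ]
20.0 [-0.018  0.    -0.064] [ 0.      0.0281 -0.    ]
25.0 [-0.042  0.    -0.126] [ 0.      0.0559 -0.    ]
30.0 [-0.071  0.    -0.185] [ 0.      0.0837 -0.    ]
35.0 [-0.106  0.    -0.241] [ 0.      0.1114 -0.    ]
[ 0.59462445 -0.05119802  0.16135882] [ 0.71446411  0.60415441 -0.7610249   1.74517622  0.20073916  0.86582624
 -0.40936155] 12.35
```

View pics/m4.png

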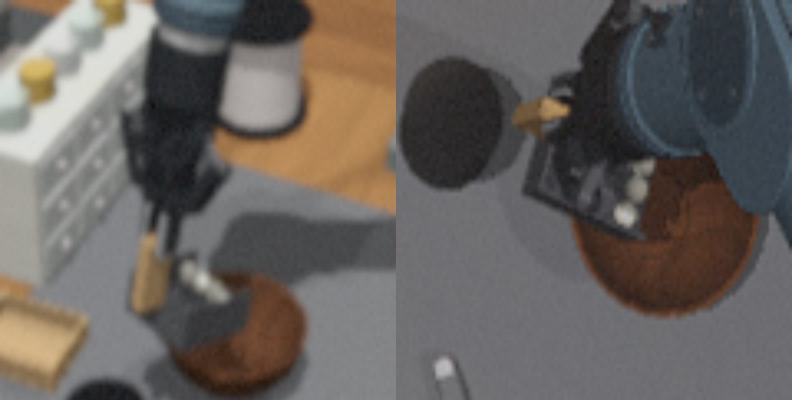

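The pearls are rolling slowly toward the spout edge (right crop 630,190), which is well inside the bowl's mouth. I keep tipping.

```bash
python3 -m jog '[{"offset":[0,0,0],"delta_rot":[0,0,0]},{"offset":[0,0,0],"delta_rot":[0,0,0]},{"offset":[0,0,0],"delta_rot":[0,0,0]},{"offset":[-0.002,0,-0.007],"delta_rot":[0,0.003,0]},{"offset":[-0.004,0,-0.016],"delta_rot":[0,0.007,0]},{"offset":[-0.007,0,-0.027],"delta_rot":[0,0.012,0]},{"offset":[-0.011,0,-0.039],"delta_rot":[0,0.017,0]},{"offset":[-0.014,0,-0.05],"delta_rot":[0,0.022,0]},{"offset":[-0.018,0,-0.064],"delta_rot":[0,0.028,0]},{"offset":[-0.023,0,-0.077],"delta_rot":[0,0.034,0]},{"offset":[-0.028,0,-0.089],"delta_rot":[0,0.039,0]},{"offset":[-0.033,0,-0.102],"delta_rot":[0,0.045,0]},{"offset":[-0.038,0,-0.115],"delta_rot":[0,0.051,0]},{"offset":[-0.042,0,-0.126],"delta_rot":[0,0.056,0]},{"offset":[-0.048,0,-0.138],"delta_rot":[0,0.0615,0]},{"offset":[-0.054,0,-0.15],"delta_rot":[0,0.067,0]},{"offset":[-0.06,0,-0.162],"delta_rot":[0,0.073,0]},{"offset":[-0.067,0,-0.177],"delta_rot":[0,0.08,0]},{"offset":[-0.071,0,-0.185],"delta_rot":[0,0.0837,0]},{"offset":[-0.071,0,-0.185],"delta_rot":[0,0.0837,0]}]'
python3 tip.py .107 .021 30 34 38 42 45
```

```text
time_s: 14.12
ee_pos: [0.5884, -0.0692, 0.185]
eef_rot: [[0.299, 0.939, 0.172], [0.812, -0.345, 0.47], [0.501, -0.001, -0.866]]
ft_force: [-0.2, -0.9, -1.3]
width: 0.0124
grip_force: 49.5
30.0 [ 0.01  -0.002  0.003] [ 0.0002 -0.0003 -0.0008]
34.0 [-0.004 -0.002 -0.048] [ 0.0003  0.0219 -0.0008]
38.0 [-0.022 -0.002 -0.098] [ 0.0003  0.0441 -0.0008]
42.0 [-0.043 -0.002 -0.146] [ 0.0003  0.0664 -0.0008]
45.0 [-0.061 -0.002 -0.181] [ 0.0003  0.083  -0.0008]
[ 0.5884162  -0.06922433  0.18496207] [ 1.00251015  0.68835588 -0.92816298  1.75230854  0.01811887  0.8569297
 -0.14141245] 14.1167
```

```bash
python3 -m jog '[{"offset":[0,0,-0.01],"delta_rot":[0,0.005,0]},{"offset":[0,0,-0.024],"delta_rot":[0,0.011,0]},{"offset":[-0.004,0,-0.036],"delta_rot":[0,0.0165,0]},{"offset":[-0.006,0,-0.048],"delta_rot":[0,0.022,0]},{"offset":[-0.01,0,-0.06],"delta_rot":[0,0.0275,0]},{"offset":[-0.014,0,-0.073],"delta_rot":[0,0.033,0]},{"offset":[-0.018,0,-0.086],"delta_rot":[0,0.0385,0]},{"offset":[-0.022,0,-0.098],"delta_rot":[0,0.044,0]},{"offset":[-0.027,0,-0.11],"delta_rot":[0,0.0495,0]},{"offset":[-0.033,0,-0.122],"delta_rot":[0,0.055,0]},{"offset":[-0.038,0,-0.134],"delta_rot":[0,0.061,0]},{"offset":[-0.045,0,-0.15],"delta_rot":[0,0.068,0]},{"offset":[-0.05,0,-0.16],"delta_rot":[0,0.073,0]},{"offset":[-0.05,0,-0.16],"delta_rot":[0,0.073,0]},{"offset":[-0.05,0,-0.16],"delta_rot":[0,0.073,0]},{"offset":[-0.05,0,-0.16],"delta_rot":[0,0.073,0]},{"offset":[-0.05,0,-0.16],"delta_rot":[0,0.073,0]},{"offset":[-0.05,0,-0.16],"delta_rot":[0,0.073,0]},{"offset":[-0.05,0,-0.16],"delta_rot":[0,0.073,0]},{"offset":[-0.05,0,-0.16],"delta_rot":[0,0.073,0]}]'
python3 tip.py .107 .021 43
python3 - <<'E'
from h import *
im,d=shot('side','s5.png'); a=cv2.resize(im[60:170,260:380,::-1],None,fx=3.3,fy=4)
im,d=shot('top','t5.png'); b=cv2.resize(im[120:220,340:460,::-1],None,fx=3.3,fy=4)
m=min(len(a),len(b)); cv2.imwrite('pics/m5.png',np.hstack([a[:m],b[:m]]))
E
```

```text
time_s: 15.78
ee_pos: [0.5823, -0.085, 0.2025]
eef_rot: [[0.25, 0.94, 0.234], [0.686, -0.342, 0.642], [0.684, 0.0, -0.73]]
ft_force: [-0.0, 0.0, -1.6]
width: 0.0127
grip_force: 49.6
43.0 [-0.009  0.    -0.002] [ 0.0001 -0.0007  0.    ]
[ 0.58230376 -0.08502889  0.2025019 ] [ 1.19185958  0.82023358 -1.04037318  1.73588553 -0.08965234  0.8982152
  0.04212035] 15.7833
```

View pics/m5.png

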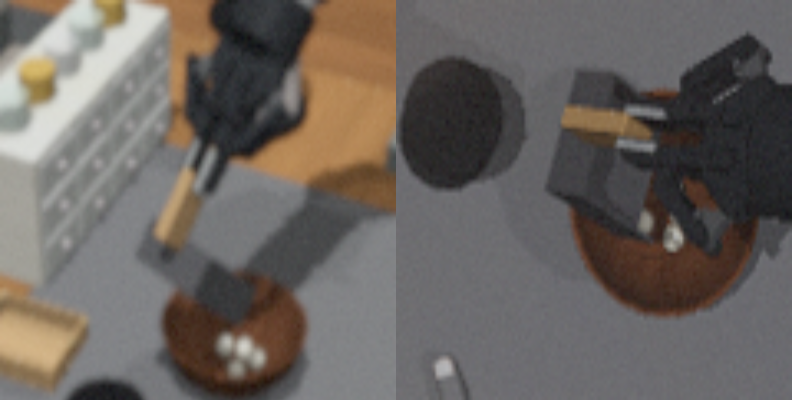

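The side crop (left) shows all four pearls resting in the bowl near (240,352). The scoop is held above it at about 43°, with its spout near 0.107 m and clear of the bowl.

```bash
python3 -c "
from workcell import *
print(abs(state()['dq']).max()); print(close_job())"
```

```text
0.0025069731303317706
the job is handed in; nothing more can be done
None
```

I handed the job in after about 16 s of robot time. The last pictures show all four pearls in the bowl, with the scoop held still above it at about 43° spout-down; the hand-in gave no verdict.

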